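# Date and sign off the form with the two desk stamps

### The job

Two self-inking stamps stand ready on the printed form. Push the wide date stamp fully down to its stop and let it spring back up, then do the same with the small round stamp. Do not press the spare wide stamp that stands on the bare desk.

Things in the scene. Friction and masses are not known exactly. Their poses are not given: they have to be found in the camera images.
- form: White printed form, 150 (x) x 210 mm (y), 1 mm thick, flat on the desk; origin: centre of its underside. Two black self-inking stamps stand fast on it, about 110 mm apart in either order along its long side. A white mug 85 mm high stands off one short end, the spare stamp off the other; every other bystander near is below 50 mm.
- date_stamp_top (a point): Centre of the flat 36 x 62 mm top (long side along y) of the wide block-shaped date stamp on the form, 87 mm above the desk at rest. The head (44 x 74 mm in plan; this point moves with it) goes straight down 16 mm to a hard stop against a spring, 3 N at first, 11 N at the stop, and springs back when let go.
- round_top (a point): Centre of the flat 44 mm round top of the mushroom knob of the small round stamp on the form, 79 mm above the desk at rest. The knob (this point moves with it) goes straight down 16 mm to a hard stop against a spring, 3 N at first, 11 N at the stop, and springs back when let go.
- spare_stamp_top (a point): Centre of the flat top of the spare stamp: same make, size and spring as the wide date stamp, but standing fast on the bare desk off a short end of the form, about 175 to 205 mm from the form's centre. Top 86 mm above the desk at rest. Not to be pressed.
Mind the look-alikes: they are no part of the job. What is shaped like the part that bears date_stamp_top but blue or purple is not meant.

How it is judged:
On the way, in this order (a step that is already met when the one before it is completed fails the run):
1. the wide date stamp on the form is pushed down to its stop (at least 12.5 of its 16 mm) (distance of date_stamp_top from where it was at the start of the episode above 0.0125 m), for 0.1 s.
2. with the date stamp up again, the round stamp is pushed down to its stop (at least 12.5 of its 16 mm) (distance of round_top from where it was at the start of the episode above 0.0125 m and distance of date_stamp_top from where it was at the start of the episode below 0.003 m), for 0.1 s.
At the end, for the whole second after the job is handed in: After both presses in that order, all three stamps are up again, each head within 3 mm of its rest height (distance of each of date_stamp_top, round_top, spare_stamp_top from where it was at the start of the episode below 0.003 m); the robot touches nothing.
It fails at once if the spare stamp on the bare desk is pressed (its head goes down more than 5 mm) (distance of spare_stamp_top from where it was at the start of the episode above 0.005 m).
It also fails if it takes over 32 s, if anything falls off the work surface, if the arm or the gripper's body presses on something with over 40 N, if the wrist force passes 120 N, or if a joint passes its speed limit or range.

### The arm

A 6-joint arm with a two-finger parallel gripper is mounted at the origin on the work surface. World frame = base frame: x ahead of the robot, y to its left, z up, the work surface at z = 0. Lengths are in m, angles in rad, forces in N, time in s.
With the tool pointing down it reaches from about 0.35 to 0.775 m from the base axis. Payload 7.3 kg.
Tool frame: the origin (TCP) lies on the centre line of the jaws, within the pads' length; the fingertips stand 22 mm ahead of it and the grasp point (between the pads) lies 3 mm ahead of it (manip.nose_length is the distance from the TCP to the fingertips, in m); z points along the fingers, y is the direction in which the jaws open and shut (so a half turn about z gives the same grasp; the last joint's range is limited). The gripper opens to 92 mm and grips with 3 to 60 N. Pads are 19 mm wide; open, the fingers measure 130 mm over their backs; the gripper's body (75 mm by 190 mm) begins 47 mm behind the grasp point.
Start: joints at [0.998, 0.342, 1.524, -0, 1.275, -0.146], TCP at [0.217, 0.478, 0.224] pointing down, gripper open.
Joint ranges: [-2.53, 2.53], [-0.77, 2.02], [0.04, 2.7], [-1, 4.14], [0.28, 2.66], [-3.11, 3.11]. Speed limits (rad/s): [2.57, 2.57, 3.14, 3.14, 3.14, 3.14].

### API

Orientations are given as a unit quaternion [x, y, z, w].
In Python, from workcell import manip gives the robot as it stands.
- The arm moves only by the tool play_rows, never from a script. Its argument "motion" is a list of rows, each an object of numbers: "wx", "wy", "wz": the turn, a rotation vector about the tool's x, y, z in degrees; "tx", "ty", "tz": the shift along the tool's x, y, z in cm; "fingers": the finger opening in cm, from 0 to 9.18. In form: [{"wx": .., "wy": .., "wz": .., "tx": .., "ty": .., "tz": .., "fingers": ..}, ...]. A call has exactly 5 rows; each row is the pose to reach, as a shift and turn from the pose commanded when the call began, along the tool's axes at that moment; what a row does not reach only later rows make up. A row lasts 1/10 s, in which the tool goes at most 50 mm and 8.59 degrees, less where a joint would pass 70% of its speed; a pose out of reach is approached as far as the arm can. A call with a gripper value outside its range is refused whole. The fingers move at their own pace and stop on an object; the grip force is fixed at half the most. Time passes only in rows, so rows that repeat a pose let the fingers close, or fill a call up. It gives the time, the measured TCP pose, the force and the opening at its end, in the units of the state.
- manip.read_state(): the state, without advancing time (a new reading comes with each control period).
- manip.get_image(name): name is "scene" or "top"; returns a dict with "frame" (480x640x3 uint8, blue, green, red), "fx", "fy", "cx", "cy" (pixels), "k1" (the pictures are not rectified: a ray, as slopes to the right and down, at radius r is drawn at 1 + k1 r^2 times it, then the intrinsics apply), "extrinsics" (4x4, takes a point from camera to world coordinates). Camera axes: x right, y down, z forward; pixel columns grow to the right and rows downward; lengths in m; the calibration is good to about 2 mm. A picture is of the moment at which its call begins. There is no depth.
- manip.job_done(): hands the job in, once; it reports no verdict.
The state is a dict: "t": time; "q": joint angles; "qvel": joint speeds; "joint_torque": joint torques, N m; "position": TCP position; "eef_rot": TCP orientation; "contact_force": force on the tool from outside, world axes, zero at the start; "torque": the same for the moment, N m; "grip_width": opening from 0.0 (shut) to 1.0 (fully open).
Only numpy, scipy, OpenCV 4.12 (cv2) and the standard library are available. Lean on these libraries where they do the work, as an engineer would, in place of code of your own. Each camera call takes 0.05 s, during which the arm holds its last target. There are 200 camera calls.

## Working session

There is one attempt and no reset: what is moved stays moved. The work goes in short steps, Python scripts to look and compute and a tool call to move; the robot and the scene stay as the last step left them, time stands still between calls to the robot, and variables do not carry over. Pictures are saved under pics/ and viewed, about 8 in all and at most 12, crops included, and the job is handed in when it is done.

Besides the shell and the picture viewer there is one more tool, called after "Request:" as name([rows], argument=value, ...), one row to a line, values as JSON. play_rows: Moves the arm, as the interface text tells. Its arguments: {"type":"object","properties":{"motion":{"type":"array"}},"required":["motion"]}

```bash
mkdir -p pics
cat > h.py <<'E'
import numpy as np, cv2
from workcell import manip
def grab(n,f):
    d=manip.get_image(n); cv2.imwrite(f,d["frame"]); return d
def ray(d,u,v):
    K=np.array([[d["fx"],0,d["cx"]],[0,d["fy"],d["cy"]],[0,0,1.]])
    p=cv2.undistortPoints(np.array([[[u,v]]],float),K,np.array([d["k1"],0,0,0,0.]))[0,0]
    T=np.array(d["extrinsics"]); return T[:3,3],T[:3,:3]@np.array([p[0],p[1],1])
def onz(d,u,v,z):
    o,r=ray(d,u,v); return o+r*(z-o[2])/r[2]
E
python3 - <<'E'
from h import *
import pickle
D={n:grab(n,f"pics/{n}0.png") for n in("scene","top")}
pickle.dump(D,open("d0.pkl","wb"))
for n in D: print(n,np.round(D[n]["extrinsics"],3).tolist(),D[n]["k1"],D[n]["fx"])
s=manip.read_state(); print(s)
E
```

```text
scene [[0.305, 0.648, -0.698, 1.077], [0.952, -0.205, 0.225, -0.114], [0.003, -0.734, -0.679, 0.61], [0.0, 0.0, 0.0, 1.0]] -0.09010425193702593 487.5283141555465
top [[0.015, -0.992, 0.125, 0.405], [-0.999, -0.011, 0.033, 0.044], [-0.032, -0.126, -0.992, 1.084], [0.0, 0.0, 0.0, 1.0]] -0.055917469376996376 605.0335376413088
{'t': 0.1, 'q': array([ 9.97981692e-01,  3.42647590e-01,  1.52488001e+00, -2.32976835e-06,
        1.27540717e+00, -1.45996052e-01]), 'qvel': array([-7.65756969e-05, -2.04500687e-03, -1.25498654e-03,  1.06196048e-05,
        1.11859279e-03,  5.49033827e-04]), 'joint_torque': array([ 1.69724590e-03, -4.31998801e+01, -2.44696534e+01,  7.19673978e-02,
        5.24833391e-02, -9.80269715e-05]), 'position': array([0.21712443, 0.47761303, 0.22313178]), 'eef_rot': array([ 2.11792695e-01,  9.77314384e-01, -6.28572475e-04, -2.34979572e-04]), 'contact_force': array([ 0.47693669,  0.45756554, -0.56392473]), 'torque': array([ 0.01470307, -0.04827724,  0.05967867]), 'grip_width': 0.9950681515770778}
```

View pics/top0.png

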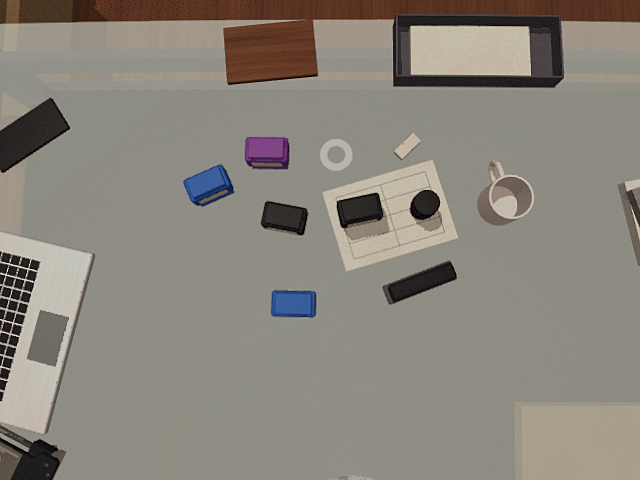

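View pics/scene0.png

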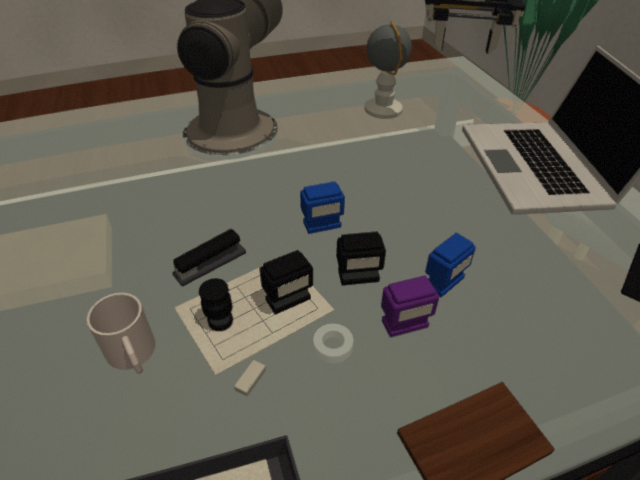

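The form spans about (323–457, 160–270) in top. On it the date stamp is at (360,209) and the round stamp at (425,205). The spare is at (284,218) and the mug at (510,197). Next I'll zoom in.

Run:
```python
from h import *
import pickle
D=pickle.load(open("d0.pkl","rb"))
def st(im,g=3.0): return np.clip(im.astype(float)*g,0,255).astype(np.uint8)
a=cv2.resize(st(D["top"]["frame"][180:250,250:450]),None,fx=4,fy=4,interpolation=cv2.INTER_CUBIC)
b=cv2.resize(st(D["scene"]["frame"][225:335,190:390]),None,fx=2.7,fy=2.7,interpolation=cv2.INTER_CUBIC)
b=cv2.copyMakeBorder(b,0,0,0,800-b.shape[1],cv2.BORDER_CONSTANT)
cv2.imwrite("pics/c0.png",np.vstack([a,b]))
d=D["top"]; g=d["frame"].max(2)
m=(g<45).astype(np.uint8)
n,l,s,c=cv2.connectedComponentsWithStats(m)
for i in range(1,n):
    if 200<s[i,4]<4000 and 240<c[i][0]<460 and 180<c[i][1]<300:
        ct=cv2.findContours((l==i).astype(np.uint8),0,1)[0][0]
        print(s[i],c[i].round(1),cv2.minAreaRect(ct), onz(d,*c[i],.083).round(4))
ct=cv2.findContours(((g>110)&(l==0)).astype(np.uint8),0,1)[0]
for k in ct:
    if cv2.contourArea(k)>3000:
        r=cv2.minAreaRect(k); 
        if 320<r[0][0]<460: print(r,[onz(d,*p,.001).round(3)[:2].tolist() for p in cv2.boxPoints(r)])
```

```text
[410 190  30  29 606] [424.8 204.4] ((424.53839111328125, 204.69227600097656), (25.51620864868164, 31.063213348388672), 33.6900634765625) [ 0.5774 -0.1149  0.083 ]
[337 193  46  35 716] [361.7 209.7] ((359.3245849609375, 209.62948608398438), (27.255680084228516, 43.28843307495117), 76.75948333740234) [ 0.5673 -0.0096  0.083 ]
[261 202  47  33 474] [285.7 219.3] ((284.0769348144531, 217.61537170410156), (43.537776947021484, 26.671791076660156), 11.309932708740234) [0.5499 0.1175 0.083 ]
[ 388  262   68   41 1216] [421.7 281.9] ((421.5773620605469, 281.7010192871094), (18.236135482788086, 68.63678741455078), 68.96248626708984) [ 0.4481 -0.1087  0.083 ]
```

View pics/c0.png

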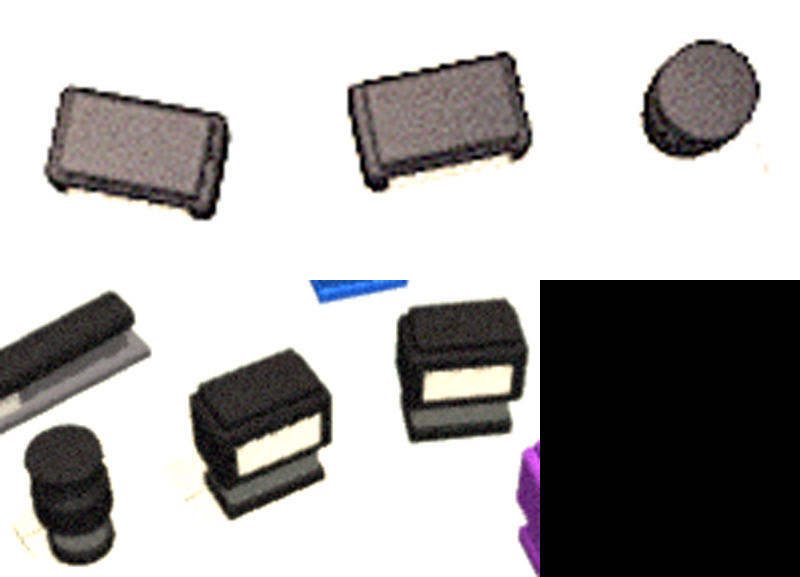

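Run:
```python
from h import *
import pickle
from scipy.spatial.transform import Rotation as R
D=pickle.load(open("d0.pkl","rb")); d=D["top"]; e=D["scene"]
px=lambda x,y:((x+.5)/4+250-.5,(y+.5)/4+180-.5)
pz=lambda x,y:((x+.5)/2.7+190-.5,(y-280+.5)/2.7+225-.5)
C=np.array([onz(d,*px(*p),.087) for p in[(363,90),(502,55),(520,140),(385,165)]])
print("date",C.round(4).tolist(),C.mean(0),np.linalg.norm(np.roll(C,1,0)-C,axis=1))
rd=onz(d,*px(706,90),.079); print("round",rd, "radius",np.linalg.norm(onz(d,*px(756,90),.079)-rd))
S=np.array([onz(d,*px(*p),.086) for p in[(68,90),(218,112),(205,192),(62,172)]]);print("spare",S.mean(0))
print("scene date",np.mean([onz(e,*pz(*p),.087) for p in[(197,385),(292,352),(330,381),(232,418)]],0),"round",onz(e,*pz(65,453),.079),"dist",np.linalg.norm(C.mean(0)-rd))
s=manip.read_state();r=R.from_quat(s["eef_rot"]);print(r.as_matrix().round(3).tolist(), manip.nose_length)
for n,t in(("date",C.mean(0)),("round",rd)): print(n,r.inv().apply(t+[0,0,manip.nose_length]-s["position"])*100)
```

```text
date [[0.5792, 0.0263, 0.087], [0.5945, -0.0316, 0.087], [0.5587, -0.0391, 0.087], [0.5476, 0.0169, 0.087]] [ 0.57000733 -0.00687203  0.087     ] [0.03289969 0.05991669 0.03661307 0.05708941]
round [ 0.58196094 -0.11774864  0.079     ] radius 0.020957479480625697
spare [0.55668623 0.11999188 0.086     ]
scene date [ 0.57329164 -0.00274717  0.087     ] round [ 0.58402472 -0.11641513  0.079     ] dist 0.11180567992674878
[[-0.91, 0.414, -0.001], [0.414, 0.91, -0.001], [0.0, -0.001, -1.0]] 0.022
date [-52.18123297 -29.47838572  11.44226675]
round [-57.85953931 -39.07542487  12.25391773]
```

Sizes agree (top about 35 x 58 mm, round radius 21 mm, spacing 112 mm). The targets are date (0.571,-0.0055) and round (0.583,-0.117).

Request:
play_rows([
  {"wx":0,"wy":0,"wz":0,"tx":-3.5,"ty":-2,"tz":0,"fingers":0},
  {"wx":0,"wy":0,"wz":0,"tx":-7,"ty":-4,"tz":0,"fingers":0},
  {"wx":0,"wy":0,"wz":0,"tx":-10.5,"ty":-6,"tz":0,"fingers":0},
  {"wx":0,"wy":0,"wz":0,"tx":-14,"ty":-8,"tz":0,"fingers":0},
  {"wx":0,"wy":0,"wz":0,"tx":-17.5,"ty":-10,"tz":0,"fingers":0},
])

```text
t: 0.6
position: [0.3357, 0.313, 0.2235]
eef_rot: [0.212, 0.977, -0.0, -0.0]
contact_force: [0.4, 0.4, -0.5]
grip_width: 0.617
```

Request:
play_rows([
  {"wx":0,"wy":0,"wz":0,"tx":-3.5,"ty":-2,"tz":0,"fingers":0},
  {"wx":0,"wy":0,"wz":0,"tx":-7,"ty":-4,"tz":0,"fingers":0},
  {"wx":0,"wy":0,"wz":0,"tx":-10.5,"ty":-6,"tz":0,"fingers":0},
  {"wx":0,"wy":0,"wz":0,"tx":-14,"ty":-8,"tz":0,"fingers":0},
  {"wx":0,"wy":0,"wz":0,"tx":-17.5,"ty":-10,"tz":0,"fingers":0},
])

```text
t: 1.1
position: [0.4537, 0.1495, 0.2235]
eef_rot: [0.212, 0.977, 0.0, -0.0]
contact_force: [0.2, -0.2, -0.5]
grip_width: 0.181
```

Request:
play_rows([
  {"wx":0,"wy":0,"wz":0,"tx":-4.5,"ty":-2.5,"tz":1,"fingers":0},
  {"wx":0,"wy":0,"wz":0,"tx":-9,"ty":-5,"tz":2,"fingers":0},
  {"wx":0,"wy":0,"wz":0,"tx":-13,"ty":-7,"tz":3,"fingers":0},
  {"wx":0,"wy":0,"wz":0,"tx":-17.2,"ty":-9.3,"tz":5,"fingers":0},
  {"wx":0,"wy":0,"wz":0,"tx":-17.2,"ty":-9.3,"tz":7,"fingers":0},
])

```text
t: 1.6
position: [0.574, -0.0096, 0.1526]
eef_rot: [0.214, 0.977, -0.001, 0.001]
contact_force: [1.1, -0.0, -0.2]
grip_width: 0.003
```

Run:
```python
from h import *
from scipy.spatial.transform import Rotation as R
s=manip.read_state();r=R.from_quat(s["eef_rot"]);print(s["t"],s["position"],s["contact_force"],s["grip_width"],r.as_matrix().round(3).tolist())
print(r.inv().apply(np.array([.571,-.0055,.109])-s["position"])*100)
a=grab("top","pics/t1.png")["frame"][150:260,220:460];b=grab("scene","pics/s1.png")["frame"][170:350,180:400]
a=cv2.resize(a,None,fx=2.5,fy=2.5);b=cv2.resize(b,None,fx=1.6,fy=1.6)
w=max(a.shape[1],b.shape[1])
p=lambda i:cv2.copyMakeBorder(i,0,0,0,w-i.shape[1],cv2.BORDER_CONSTANT)
cv2.imwrite("pics/c1.png",np.clip(np.vstack([p(a),p(b)])*1.8,0,255))
```

```text
1.6 [ 0.57403972 -0.00962309  0.15259346] [ 1.08274321 -0.03044712 -0.19715248] 0.00340806690967143 [[-0.908, 0.418, 0.002], [0.418, 0.908, -0.002], [-0.003, -0.0, -1.0]]
[0.46037411 0.24934588 4.35800137][ WARN:0@8.144] global loadsave.cpp:1063 imwrite_ Unsupported depth image for selected encoder is fallbacked to CV_8U.
```

View pics/c1.png

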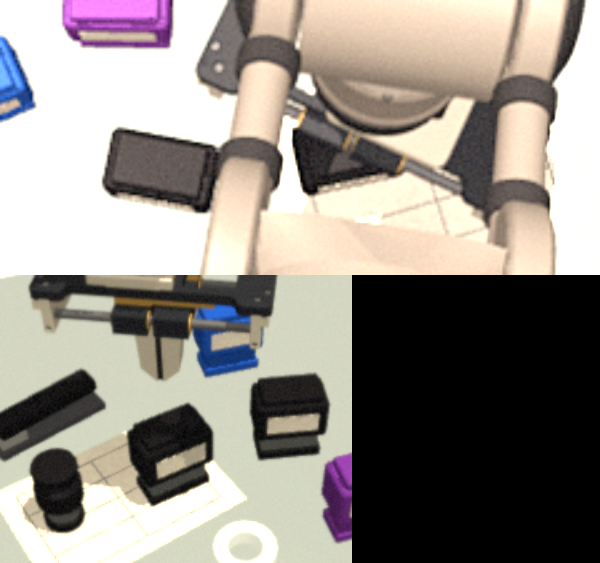

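The closed fingers hang above the date stamp, with the tip at scene crop (160,378) and the stamp top at (170,430). I'll correct the xy and descend to just above the top.

Request:
play_rows([
  {"wx":0,"wy":0,"wz":0,"tx":0.2,"ty":0.1,"tz":1,"fingers":0},
  {"wx":0,"wy":0,"wz":0,"tx":0.3,"ty":0.1,"tz":2,"fingers":0},
  {"wx":0,"wy":0,"wz":0,"tx":0.3,"ty":0.1,"tz":3,"fingers":0},
  {"wx":0,"wy":0,"wz":0,"tx":0.3,"ty":0.1,"tz":3.7,"fingers":0},
  {"wx":0,"wy":0,"wz":0,"tx":0.3,"ty":0.1,"tz":3.7,"fingers":0},
])

```text
t: 2.2
position: [0.5682, -0.0022, 0.1158]
eef_rot: [0.211, 0.977, -0.0, -0.001]
contact_force: [-0.1, 0.3, -0.5]
grip_width: 0.004
```

Run:
```python
from h import *
s=manip.read_state();print(s["t"],s["position"],s["contact_force"])
b=grab("scene","pics/s2.png")["frame"][220:350,190:370]
cv2.imwrite("pics/c2.png",cv2.convertScaleAbs(cv2.resize(b,None,fx=3,fy=3,interpolation=cv2.INTER_CUBIC),alpha=2.2))
```

```text
2.2 [ 0.56820855 -0.00220879  0.11583364] [-0.10313546  0.33340012 -0.4697202 ]
```

View pics/c2.png

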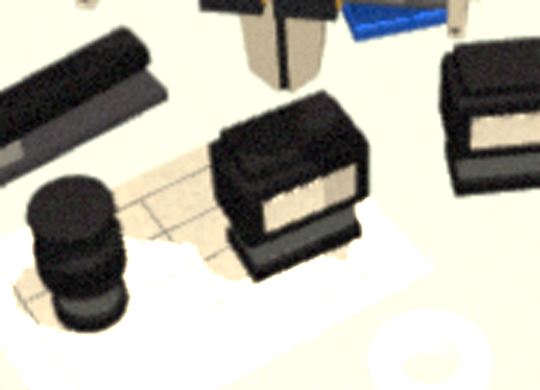

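The tip at crop (284,88) looks too high above the stamp top at (290,125) for a 7 mm gap, so I'll check that with projections.

Run:
```python
from h import *
import pickle
e=pickle.load(open("d0.pkl","rb"))["scene"]
s=manip.read_state();print(s["t"],s["position"])
d=manip.get_image("scene");print(np.abs(np.array(d["extrinsics"])-e["extrinsics"]).max())
T=np.linalg.inv(d["extrinsics"])
K=np.array([[d["fx"],0,d["cx"]],[0,d["fy"],d["cy"]],[0,0,1.]])
P=np.array([s["position"],s["position"]-[0,0,.022],[.571,-.0055,.087]])
u=cv2.projectPoints(P,cv2.Rodrigues(T[:3,:3])[0],T[:3,3],K,np.array([d["k1"],0,0,0,0.]))[0][:,0]
print(u,(u-[190,220])*3)
b=d["frame"][220:350,190:370]; b=cv2.convertScaleAbs(cv2.resize(b,None,fx=3,fy=3,interpolation=cv2.INTER_CUBIC),alpha=2.2)
for q in (u-[190,220])*3: cv2.circle(b,tuple(int(v) for v in q),3,(0,0,255),-1)
t=manip.get_image("top")["frame"][170:250,240:460]
t=cv2.convertScaleAbs(cv2.resize(t,(540,196),interpolation=cv2.INTER_CUBIC),alpha=2)
cv2.imwrite("pics/c3.png",np.vstack([b,t]))
```

```text
2.25 [ 0.56862564 -0.00236679  0.11644825]
0.0
[[285.71942221 246.77496622]
 [286.37625683 257.3960327 ]
 [284.98776887 262.40972647]] [[287.15826663  80.32489865]
 [289.1287705  112.18809809]
 [284.96330661 127.22917942]]
```

View pics/c3.png

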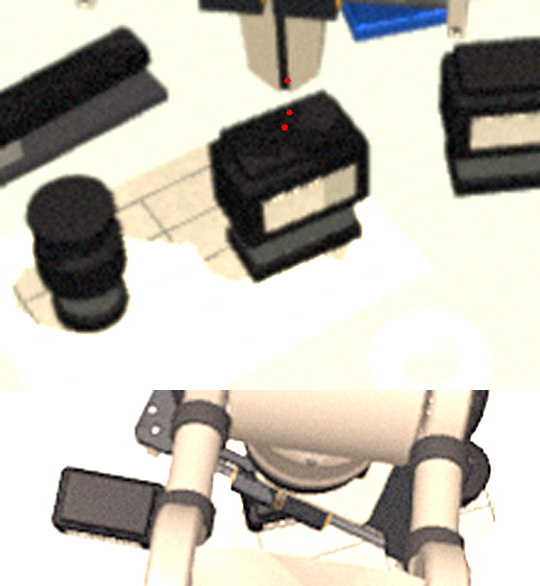

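The tip looks about 8 px higher than projected, which may be its dark pads or the finger shape. I'll descend in small steps and rely on the force reading.

Request:
play_rows([
  {"wx":0,"wy":0,"wz":0,"tx":-0.3,"ty":-0.2,"tz":0.0,"fingers":0},
  {"wx":0,"wy":0,"wz":0,"tx":-0.3,"ty":-0.2,"tz":0.3,"fingers":0},
  {"wx":0,"wy":0,"wz":0,"tx":-0.3,"ty":-0.2,"tz":0.6,"fingers":0},
  {"wx":0,"wy":0,"wz":0,"tx":-0.3,"ty":-0.2,"tz":0.9,"fingers":0},
  {"wx":0,"wy":0,"wz":0,"tx":-0.3,"ty":-0.2,"tz":0.9,"fingers":0},
])

```text
t: 2.85
position: [0.5704, -0.0058, 0.1071]
eef_rot: [0.212, 0.977, 0.0, -0.001]
contact_force: [0.2, 0.8, 0.4]
grip_width: 0.006
```

Run:
```python
from h import *
s=manip.read_state();print(s["t"],s["position"],s["contact_force"])
b=grab("scene","pics/s4.png")["frame"][220:350,190:370]
cv2.imwrite("pics/c4.png",cv2.convertScaleAbs(cv2.resize(b,None,fx=4,fy=4,interpolation=cv2.INTER_CUBIC),alpha=4))
```

```text
2.85 [ 0.57039105 -0.00575539  0.10707363] [0.15825947 0.80336161 0.35573561]
```

View pics/c4.png

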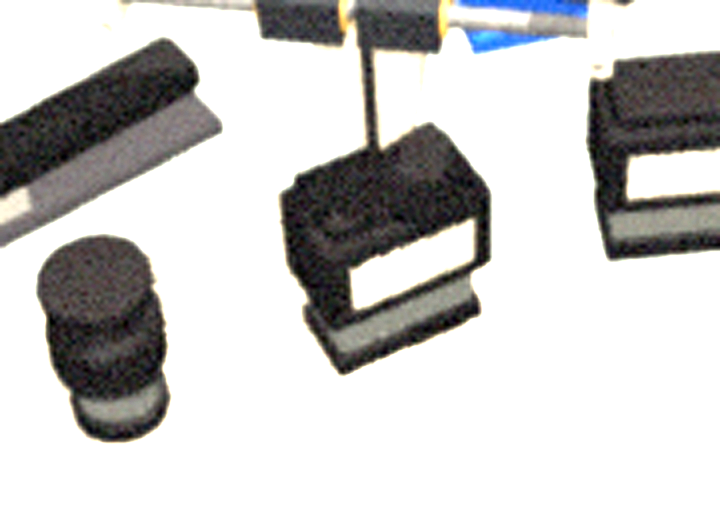

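Request:
play_rows([
  {"wx":0,"wy":0,"wz":0,"tx":0,"ty":0,"tz":0.1,"fingers":0},
  {"wx":0,"wy":0,"wz":0,"tx":0,"ty":0,"tz":0.2,"fingers":0},
  {"wx":0,"wy":0,"wz":0,"tx":0,"ty":0,"tz":0.3,"fingers":0},
  {"wx":0,"wy":0,"wz":0,"tx":0,"ty":0,"tz":0.4,"fingers":0},
  {"wx":0,"wy":0,"wz":0,"tx":0,"ty":0,"tz":0.4,"fingers":0},
])

```text
t: 3.4
position: [0.5707, -0.0057, 0.1036]
eef_rot: [0.212, 0.977, 0.0, -0.0]
contact_force: [-0.4, -0.0, -0.4]
grip_width: 0.006
```

No contact yet, though the tip should be 5 mm below the top. I'll look before going further.

Run:
```python
from h import *
import pickle
s=manip.read_state();print(s["t"],s["position"],s["contact_force"])
d=manip.get_image("scene");b=d["frame"][215:315,230:350]
b=cv2.resize(b,None,fx=5,fy=5,interpolation=cv2.INTER_CUBIC)
b=(255*(b/255.)**.45).astype(np.uint8)
cv2.imwrite("pics/c5.png",b)
t=manip.get_image("top"); print([onz(t,356,215,z).round(3).tolist() for z in(.12,.16,.2)])
```

```text
3.4 [ 0.57072433 -0.00574795  0.10356867] [-0.37502029 -0.04823186 -0.41194341]
[[0.553, 0.002, 0.12], [0.547, 0.003, 0.16], [0.54, 0.005, 0.2]]
```

View pics/c5.png

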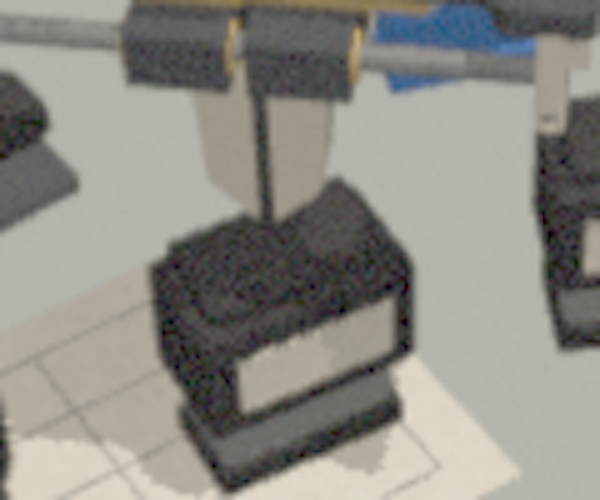

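The tip V at crop (268,222) is drawn over the top surface, just inside its back edge. With no force, it must still be above the plane, so I'll continue down gently.

Request:
play_rows([
  {"wx":0,"wy":0,"wz":0,"tx":0,"ty":0,"tz":0.1,"fingers":0},
  {"wx":0,"wy":0,"wz":0,"tx":0,"ty":0,"tz":0.2,"fingers":0},
  {"wx":0,"wy":0,"wz":0,"tx":0,"ty":0,"tz":0.3,"fingers":0},
  {"wx":0,"wy":0,"wz":0,"tx":0,"ty":0,"tz":0.4,"fingers":0},
  {"wx":0,"wy":0,"wz":0,"tx":0,"ty":0,"tz":0.5,"fingers":0},
])

```text
t: 4.0
position: [0.5708, -0.0058, 0.0986]
eef_rot: [0.212, 0.977, 0.0, -0.0]
contact_force: [0.1, -0.0, -0.2]
grip_width: 0.005
```

Request:
play_rows([
  {"wx":0,"wy":0,"wz":0,"tx":0,"ty":0,"tz":0.1,"fingers":0},
  {"wx":0,"wy":0,"wz":0,"tx":0,"ty":0,"tz":0.2,"fingers":0},
  {"wx":0,"wy":0,"wz":0,"tx":0,"ty":0,"tz":0.3,"fingers":0},
  {"wx":0,"wy":0,"wz":0,"tx":0,"ty":0,"tz":0.4,"fingers":0},
  {"wx":0,"wy":0,"wz":0,"tx":0,"ty":0,"tz":0.4,"fingers":0},
])

```text
t: 4.5
position: [0.5707, -0.0058, 0.0945]
eef_rot: [0.212, 0.977, 0.0, -0.0]
contact_force: [-1.1, -0.2, 0.2]
grip_width: 0.003
```

Run:
```python
from h import *
s=manip.read_state();print(s["t"],s["position"],s["contact_force"])
d=grab("scene","pics/s6.png");b=d["frame"][215:315,230:350]
b=cv2.resize(b,None,fx=5,fy=5,interpolation=cv2.INTER_CUBIC)
b=(255*(b/255.)**.4).astype(np.uint8)
cv2.imwrite("pics/c6.png",b)
```

```text
4.5 [ 0.57070348 -0.00576765  0.09454551] [-1.12852728 -0.17559308  0.20015124]
```

View pics/c6.png

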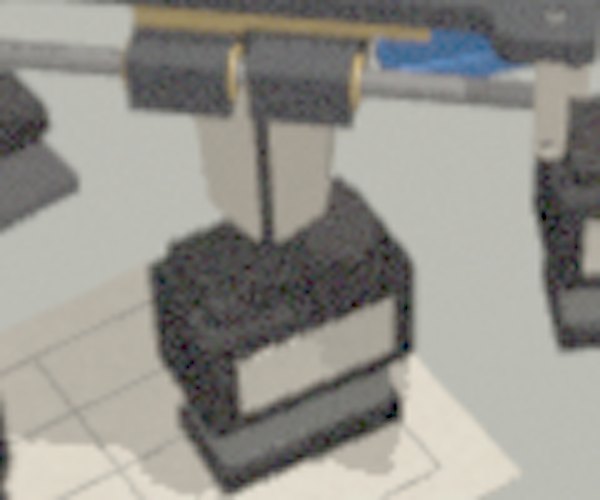

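The tip at crop (268,245) now sits over the middle of the stamp top, so xy is right and contact is close.

Request:
play_rows([
  {"wx":0,"wy":0,"wz":0,"tx":0,"ty":0,"tz":0.1,"fingers":0},
  {"wx":0,"wy":0,"wz":0,"tx":0,"ty":0,"tz":0.2,"fingers":0},
  {"wx":0,"wy":0,"wz":0,"tx":0,"ty":0,"tz":0.3,"fingers":0},
  {"wx":0,"wy":0,"wz":0,"tx":0,"ty":0,"tz":0.4,"fingers":0},
  {"wx":0,"wy":0,"wz":0,"tx":0,"ty":0,"tz":0.5,"fingers":0},
])

```text
t: 5.05
position: [0.5708, -0.0058, 0.0896]
eef_rot: [0.212, 0.977, 0.0, 0.0]
contact_force: [-0.7, 0.0, -0.6]
grip_width: 0.003
```

Request:
play_rows([
  {"wx":0,"wy":0,"wz":0,"tx":0,"ty":0,"tz":0.1,"fingers":0},
  {"wx":0,"wy":0,"wz":0,"tx":0,"ty":0,"tz":0.2,"fingers":0},
  {"wx":0,"wy":0,"wz":0,"tx":0,"ty":0,"tz":0.3,"fingers":0},
  {"wx":0,"wy":0,"wz":0,"tx":0,"ty":0,"tz":0.3,"fingers":0},
  {"wx":0,"wy":0,"wz":0,"tx":0,"ty":0,"tz":0.3,"fingers":0},
])

```text
t: 5.55
position: [0.5708, -0.0058, 0.0867]
eef_rot: [0.212, 0.977, 0.0, 0.0]
contact_force: [0.5, 0.5, 0.4]
grip_width: 0.005
```

Run:
```python
from h import *
s=manip.read_state();print(s["t"],s["position"],s["contact_force"],s["torque"])
d=grab("scene","pics/s7.png");b=d["frame"][195:325,220:360]
b=cv2.resize(b,None,fx=4.5,fy=4.5,interpolation=cv2.INTER_CUBIC)
b=(255*(b/255.)**.4).astype(np.uint8)
cv2.imwrite("pics/c7.png",b)
```

```text
5.55 [ 0.57080826 -0.00576784  0.08671249] [0.54018287 0.54705955 0.44404811] [-0.0192517   0.03658323 -0.02046093]
```

View pics/c7.png

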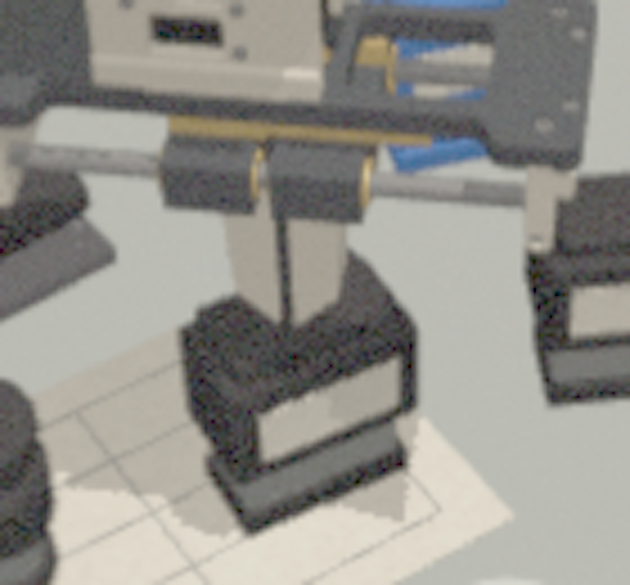

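The visible apex is the near finger face, about 10 mm toward the camera. That puts the tip right at the 87 mm plane and centred, so the fingertips are effectively level with the reported TCP height. The stamp is not yet pressed, so I'll go on.

Request:
play_rows([
  {"wx":0,"wy":0,"wz":0,"tx":0,"ty":0,"tz":0.1,"fingers":0},
  {"wx":0,"wy":0,"wz":0,"tx":0,"ty":0,"tz":0.2,"fingers":0},
  {"wx":0,"wy":0,"wz":0,"tx":0,"ty":0,"tz":0.3,"fingers":0},
  {"wx":0,"wy":0,"wz":0,"tx":0,"ty":0,"tz":0.4,"fingers":0},
  {"wx":0,"wy":0,"wz":0,"tx":0,"ty":0,"tz":0.5,"fingers":0},
])

```text
t: 6.1
position: [0.5708, -0.0058, 0.0819]
eef_rot: [0.212, 0.977, 0.0, 0.0]
contact_force: [-1.0, -0.3, 3.9]
grip_width: 0.002
```

Contact, at about 4 N. I'll press on.

Request:
play_rows([
  {"wx":0,"wy":0,"wz":0,"tx":0,"ty":0,"tz":0.2,"fingers":0},
  {"wx":0,"wy":0,"wz":0,"tx":0,"ty":0,"tz":0.4,"fingers":0},
  {"wx":0,"wy":0,"wz":0,"tx":0,"ty":0,"tz":0.6,"fingers":0},
  {"wx":0,"wy":0,"wz":0,"tx":0,"ty":0,"tz":0.8,"fingers":0},
  {"wx":0,"wy":0,"wz":0,"tx":0,"ty":0,"tz":0.8,"fingers":0},
])

```text
t: 6.6
position: [0.5709, -0.0058, 0.074]
eef_rot: [0.212, 0.977, 0.0, 0.0]
contact_force: [-2.1, 0.3, 8.0]
grip_width: 0.005
```

Request:
play_rows([
  {"wx":0,"wy":0,"wz":0,"tx":0,"ty":0,"tz":0.1,"fingers":0},
  {"wx":0,"wy":0,"wz":0,"tx":0,"ty":0,"tz":0.2,"fingers":0},
  {"wx":0,"wy":0,"wz":0,"tx":0,"ty":0,"tz":0.3,"fingers":0},
  {"wx":0,"wy":0,"wz":0,"tx":0,"ty":0,"tz":0.4,"fingers":0},
  {"wx":0,"wy":0,"wz":0,"tx":0,"ty":0,"tz":0.4,"fingers":0},
])

```text
t: 7.1
position: [0.5709, -0.0058, 0.0704]
eef_rot: [0.212, 0.977, 0.0, 0.0]
contact_force: [-3.1, 0.5, 9.4]
grip_width: 0.003
```

Request:
play_rows([
  {"wx":0,"wy":0,"wz":0,"tx":0,"ty":0,"tz":0.1,"fingers":0},
  {"wx":0,"wy":0,"wz":0,"tx":0,"ty":0,"tz":0.2,"fingers":0},
  {"wx":0,"wy":0,"wz":0,"tx":0,"ty":0,"tz":0.3,"fingers":0},
  {"wx":0,"wy":0,"wz":0,"tx":0,"ty":0,"tz":0.3,"fingers":0},
  {"wx":0,"wy":0,"wz":0,"tx":0,"ty":0,"tz":0.3,"fingers":0},
])

```text
t: 7.6
position: [0.571, -0.0058, 0.0682]
eef_rot: [0.212, 0.977, 0.0, 0.001]
contact_force: [-5.3, -0.5, 14.4]
grip_width: 0.003
```

Request:
play_rows([
  {"wx":0,"wy":0,"wz":0,"tx":0,"ty":0,"tz":0.1,"fingers":0},
  {"wx":0,"wy":0,"wz":0,"tx":0,"ty":0,"tz":0.1,"fingers":0},
  {"wx":0,"wy":0,"wz":0,"tx":0,"ty":0,"tz":0.1,"fingers":0},
  {"wx":0,"wy":0,"wz":0,"tx":0,"ty":0,"tz":0.1,"fingers":0},
  {"wx":0,"wy":0,"wz":0,"tx":0,"ty":0,"tz":0.1,"fingers":0},
])

```text
t: 8.1
position: [0.5711, -0.0058, 0.0681]
eef_rot: [0.212, 0.977, 0.0, 0.001]
contact_force: [-7.0, 0.7, 20.8]
grip_width: 0.006
```

Hard stop reached: 0.0681 held and force rose to 20 N. I'll lift, then move over the round stamp.

Request:
play_rows([
  {"wx":0,"wy":0,"wz":0,"tx":0,"ty":0,"tz":-1,"fingers":0},
  {"wx":0,"wy":0,"wz":0,"tx":0,"ty":0,"tz":-2,"fingers":0},
  {"wx":0,"wy":0,"wz":0,"tx":0,"ty":0,"tz":-3,"fingers":0},
  {"wx":0,"wy":0,"wz":0,"tx":0,"ty":0,"tz":-4,"fingers":0},
  {"wx":0,"wy":0,"wz":0,"tx":0,"ty":0,"tz":-5,"fingers":0},
])

```text
t: 8.6
position: [0.5707, -0.0058, 0.1161]
eef_rot: [0.212, 0.977, 0.0, -0.0]
contact_force: [0.3, 1.0, 0.7]
grip_width: 0.003
```

Request:
play_rows([
  {"wx":0,"wy":0,"wz":0,"tx":-1.9,"ty":-3.2,"tz":0,"fingers":0},
  {"wx":0,"wy":0,"wz":0,"tx":-3.8,"ty":-6.4,"tz":0,"fingers":0},
  {"wx":0,"wy":0,"wz":0,"tx":-5.7,"ty":-9.6,"tz":0,"fingers":0},
  {"wx":0,"wy":0,"wz":0,"tx":-5.7,"ty":-9.6,"tz":0,"fingers":0},
  {"wx":0,"wy":0,"wz":0,"tx":-5.7,"ty":-9.6,"tz":0,"fingers":0},
])

```text
t: 9.1
position: [0.5828, -0.1174, 0.1156]
eef_rot: [0.213, 0.977, 0.0, -0.0]
contact_force: [-0.2, 0.3, -0.3]
grip_width: 0.006
```

Run:
```python
from h import *
s=manip.read_state();print(s["t"],s["position"],s["contact_force"])
d=grab("scene","pics/s8.png");b=d["frame"][195:345,170:330]
b=cv2.resize(b,None,fx=4,fy=4,interpolation=cv2.INTER_CUBIC)
b=(255*(b/255.)**.4).astype(np.uint8)
cv2.imwrite("pics/c8.png",b)
```

```text
9.1 [ 0.58276027 -0.11738932  0.11563624] [-0.21847044  0.26653219 -0.34455209]
```

View pics/c8.png

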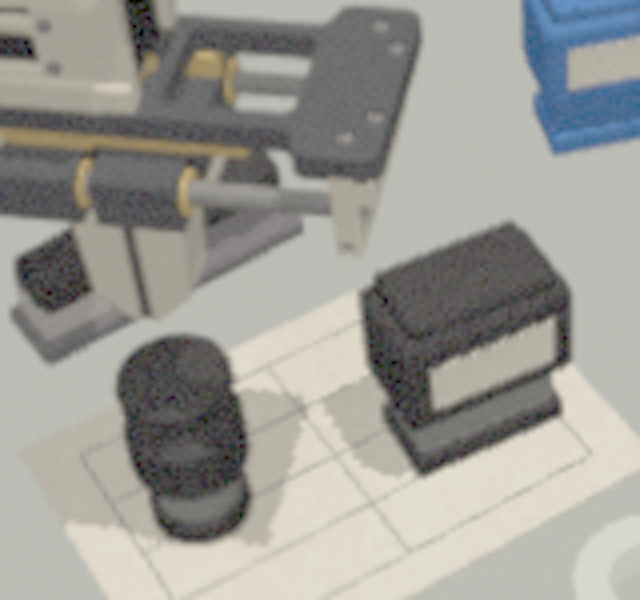

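The date stamp is up again and the tip is over the round knob. The gripper's end bracket is near the date stamp's corner, so I'll turn the tool 60° for clearance.

Request:
play_rows([
  {"wx":0,"wy":0,"wz":6,"tx":0,"ty":0,"tz":0,"fingers":0},
  {"wx":0,"wy":0,"wz":12,"tx":0,"ty":0,"tz":0,"fingers":0},
  {"wx":0,"wy":0,"wz":18,"tx":0,"ty":0,"tz":0,"fingers":0},
  {"wx":0,"wy":0,"wz":24,"tx":0,"ty":0,"tz":0,"fingers":0},
  {"wx":0,"wy":0,"wz":30,"tx":0,"ty":0,"tz":0,"fingers":0},
])

```text
t: 9.65
position: [0.5828, -0.1151, 0.1158]
eef_rot: [0.459, 0.889, 0.0, -0.0]
contact_force: [0.1, 0.1, 0.1]
grip_width: 0.005
```

Request:
play_rows([
  {"wx":0,"wy":0,"wz":6,"tx":0,"ty":0,"tz":0,"fingers":0},
  {"wx":0,"wy":0,"wz":12,"tx":0,"ty":0,"tz":0,"fingers":0},
  {"wx":0,"wy":0,"wz":18,"tx":0,"ty":0,"tz":0,"fingers":0},
  {"wx":0,"wy":0,"wz":24,"tx":0,"ty":0,"tz":0,"fingers":0},
  {"wx":0,"wy":0,"wz":30,"tx":0,"ty":0,"tz":0,"fingers":0},
])

```text
t: 10.15
position: [0.5828, -0.115, 0.1158]
eef_rot: [0.673, 0.74, 0.0, -0.0]
contact_force: [0.1, -1.0, -1.2]
grip_width: 0.004
```

Request:
play_rows([
  {"wx":0,"wy":0,"wz":0,"tx":0,"ty":0,"tz":1,"fingers":0},
  {"wx":0,"wy":0,"wz":0,"tx":0,"ty":0,"tz":2,"fingers":0},
  {"wx":0,"wy":0,"wz":0,"tx":0,"ty":0,"tz":2.8,"fingers":0},
  {"wx":0,"wy":0,"wz":0,"tx":0,"ty":0,"tz":3.4,"fingers":0},
  {"wx":0,"wy":0,"wz":0,"tx":0,"ty":0,"tz":3.4,"fingers":0},
])

```text
t: 10.65
position: [0.5822, -0.1165, 0.0803]
eef_rot: [0.672, 0.741, -0.0, -0.001]
contact_force: [0.3, 0.1, -0.4]
grip_width: 0.004
```

Run:
```python
from h import *
s=manip.read_state();print(s["t"],s["position"],s["contact_force"],s["q"])
d=grab("scene","pics/s9.png");b=d["frame"][195:345,170:330]
b=cv2.resize(b,None,fx=4,fy=4,interpolation=cv2.INTER_CUBIC)
b=(255*(b/255.)**.4).astype(np.uint8)
cv2.imwrite("pics/c9.png",b)
```

```text
10.65 [ 0.58220827 -0.11645924  0.08027209] [ 0.33840116  0.1304801  -0.38421774] [-3.26509672e-01  6.08499934e-01  1.50840613e+00  1.11067799e-04
  1.02717239e+00 -4.24136185e-01]
```

View pics/c9.png

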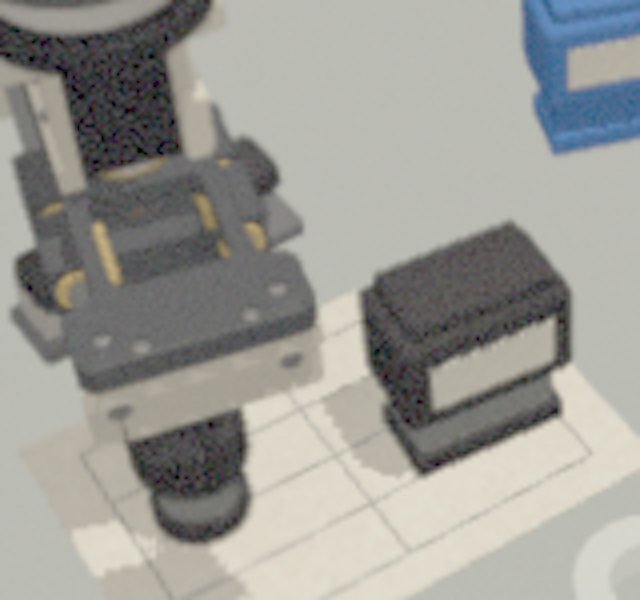

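The gripper is well clear of the date stamp. Now I'll press the round stamp, with contact expected near TCP z = 0.076 and the stop near 0.060.

Request:
play_rows([
  {"wx":0,"wy":0,"wz":0,"tx":0,"ty":0,"tz":0.2,"fingers":0},
  {"wx":0,"wy":0,"wz":0,"tx":0,"ty":0,"tz":0.4,"fingers":0},
  {"wx":0,"wy":0,"wz":0,"tx":0,"ty":0,"tz":0.6,"fingers":0},
  {"wx":0,"wy":0,"wz":0,"tx":0,"ty":0,"tz":0.8,"fingers":0},
  {"wx":0,"wy":0,"wz":0,"tx":0,"ty":0,"tz":0.8,"fingers":0},
])

```text
t: 11.2
position: [0.5831, -0.1169, 0.074]
eef_rot: [0.672, 0.741, 0.0, 0.0]
contact_force: [-0.4, 0.1, 4.3]
grip_width: 0.003
```

Request:
play_rows([
  {"wx":0,"wy":0,"wz":0,"tx":0,"ty":0,"tz":0.2,"fingers":0},
  {"wx":0,"wy":0,"wz":0,"tx":0,"ty":0,"tz":0.4,"fingers":0},
  {"wx":0,"wy":0,"wz":0,"tx":0,"ty":0,"tz":0.6,"fingers":0},
  {"wx":0,"wy":0,"wz":0,"tx":0,"ty":0,"tz":0.8,"fingers":0},
  {"wx":0,"wy":0,"wz":0,"tx":0,"ty":0,"tz":0.8,"fingers":0},
])

```text
t: 11.7
position: [0.5832, -0.1169, 0.0662]
eef_rot: [0.672, 0.74, 0.0, 0.0]
contact_force: [-2.1, 0.8, 6.7]
grip_width: 0.004
```

Request:
play_rows([
  {"wx":0,"wy":0,"wz":0,"tx":0,"ty":0,"tz":0.2,"fingers":0},
  {"wx":0,"wy":0,"wz":0,"tx":0,"ty":0,"tz":0.4,"fingers":0},
  {"wx":0,"wy":0,"wz":0,"tx":0,"ty":0,"tz":0.6,"fingers":0},
  {"wx":0,"wy":0,"wz":0,"tx":0,"ty":0,"tz":0.7,"fingers":0},
  {"wx":0,"wy":0,"wz":0,"tx":0,"ty":0,"tz":0.8,"fingers":0},
])

```text
t: 12.2
position: [0.5834, -0.1169, 0.06]
eef_rot: [0.672, 0.741, 0.0, 0.001]
contact_force: [-7.9, 1.3, 25.2]
grip_width: 0.008
```

Request:
play_rows([
  {"wx":0,"wy":0,"wz":0,"tx":0,"ty":0,"tz":0.1,"fingers":0},
  {"wx":0,"wy":0,"wz":0,"tx":0,"ty":0,"tz":0.1,"fingers":0},
  {"wx":0,"wy":0,"wz":0,"tx":0,"ty":0,"tz":0.1,"fingers":0},
  {"wx":0,"wy":0,"wz":0,"tx":0,"ty":0,"tz":0.1,"fingers":0},
  {"wx":0,"wy":0,"wz":0,"tx":0,"ty":0,"tz":0.1,"fingers":0},
])

```text
t: 12.7
position: [0.5835, -0.1169, 0.06]
eef_rot: [0.672, 0.741, 0.0, 0.001]
contact_force: [-7.0, 1.3, 25.7]
grip_width: 0.002
```

Hard stop at 0.060, exactly as predicted. I'll lift clear.

Request:
play_rows([
  {"wx":0,"wy":0,"wz":0,"tx":0,"ty":0,"tz":-1,"fingers":0},
  {"wx":0,"wy":0,"wz":0,"tx":0,"ty":0,"tz":-3,"fingers":0},
  {"wx":0,"wy":0,"wz":0,"tx":0,"ty":0,"tz":-5,"fingers":0},
  {"wx":0,"wy":0,"wz":0,"tx":0,"ty":0,"tz":-7,"fingers":0},
  {"wx":0,"wy":0,"wz":0,"tx":0,"ty":0,"tz":-9,"fingers":0},
])

```text
t: 13.2
position: [0.5827, -0.1167, 0.147]
eef_rot: [0.672, 0.74, -0.0, -0.0]
contact_force: [-1.0, 0.5, -1.2]
grip_width: 0.005
```

Request:
play_rows([
  {"wx":0,"wy":0,"wz":0,"tx":0,"ty":0,"tz":-1,"fingers":0},
  {"wx":0,"wy":0,"wz":0,"tx":0,"ty":0,"tz":-2,"fingers":0},
  {"wx":0,"wy":0,"wz":0,"tx":0,"ty":0,"tz":-3,"fingers":0},
  {"wx":0,"wy":0,"wz":0,"tx":0,"ty":0,"tz":-3,"fingers":0},
  {"wx":0,"wy":0,"wz":0,"tx":0,"ty":0,"tz":-3,"fingers":0},
])

```text
t: 13.7
position: [0.5828, -0.1167, 0.1763]
eef_rot: [0.672, 0.74, -0.0, -0.0]
contact_force: [-1.5, 1.0, -0.2]
grip_width: 0.007
```

Run:
```python
from h import *
import pickle
e=pickle.load(open("d0.pkl","rb"))["scene"]["frame"]
d=grab("scene","pics/s10.png")["frame"]
s=manip.read_state();print(s["t"],s["position"],s["contact_force"])
# head displacement: template of each stamp from the start picture
for n,(x,y,w,h) in dict(date=(258,250,58,62),round=(198,278,38,54),spare=(332,228,56,58)).items():
    r=cv2.matchTemplate(d[y-15:y+h+15,x-15:x+w+15],e[y:y+h,x:x+w],cv2.TM_CCOEFF_NORMED)
    i=cv2.minMaxLoc(r);print(n,i[1],np.array(i[3])-15)
    # mean dark-pixel top edge
    f=lambda im:(im[y:y+h,x:x+w].max(2)<45).argmax(0)[w//4:3*w//4].mean()
    print(f(e),f(d))
manip.job_done()
```

```text
13.75 [ 0.58260862 -0.11667058  0.17596274] [0.71937924 0.1030641  0.47960724]
date 0.9982384443283081 [0 0]
5.0 5.0
round 0.9792088270187378 [0 0]
1.7894736842105263 1.8421052631578947
spare 0.997596025466919 [0 0]
5.571428571428571 5.571428571428571
the job is handed in; nothing more can be done
```

I pressed the wide date stamp to its hard stop, let it spring back up, then did the same with the round stamp, and handed the job in at about 13.8 s. No verdict was reported.

- **Date stamp:** the head stopped moving at TCP z = 0.068 m while the force rose to about 21 N. A picture before the second press showed it up again.
- **Round stamp:** it stopped at TCP z = 0.060 m with about 25 N, where I had predicted the stop.
- **Final check:** image matching against the start picture showed no shift (0 px) for all three stamps, the spare included. The closed gripper hung about 10 cm above the stamps, with force readings at noise level.

**Disagreement:** I expected the fingertips 22 mm ahead of the TCP. Contact came about 25 mm lower than that, so the closed fingertips sit about 3 mm behind the TCP. I found the contact by force and adjusted for it.

I viewed 12 pictures, the limit, so the last check was numeric only.

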